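# Close up the jar row with the locking fence

## Robot

A 6-joint arm with a two-finger parallel gripper is mounted at the origin on the work surface. World frame = base frame: x ahead of the robot, y to its left, z up, the work surface at z = 0. Lengths are in m, angles in rad, forces in N, time in s.
With the tool pointing down it reaches from about 0.3 to 0.75 m from the base axis. Payload 8.5 kg.
Tool frame: the origin (TCP) lies between the finger pads; the fingertips stand 8 mm ahead of it and the grasp point (between the pads) lies 11 mm behind it; z points along the fingers, y is the line along which they close (so a half turn about z gives the same grasp; the last joint's range is limited). The gripper opens to 88 mm and grips with 3 to 60 N. Pads are 18 mm wide; open, the fingers measure 123 mm over their backs; the gripper's body (75 mm by 187 mm) begins 45 mm behind the grasp point.
Start: joints at [-1.54, 0.381, 1.297, -0, 1.464, -0.215], TCP at [0.134, -0.533, 0.247] pointing down, gripper open.
Joint ranges: [-3.11, 3.11], [-0.89, 2.33], [0.22, 2.48], [-1.42, 4.56], [0.17, 2.85], [-2.88, 2.88]. Speed limits (rad/s): [2.39, 2.39, 3.14, 3.14, 3.14, 3.14].

## Interface

Orientations are given as a unit quaternion [x, y, z, w].
In Python, from station import manip, optics gives the robot as it stands. Calls block until the motion is done:
- manip.move_to(position, orientation): joint-space move of the TCP to a pose.
- manip.movel(position, max_speed=0.15, orientation=None, force_limit=None): straight line of the TCP; orientation=None keeps the orientation; max_speed is the mean speed in m/s. With force_limit (N) it stops when the force on the tool has changed by that much, and returns True; else False.
- manip.move_j(angles): joint-space move.
- manip.command_gripper(opening): finger opening in m; the grip force is fixed at half the most; returns when the fingers have stopped.
- manip.sleep(seconds).
- manip.inverse_kinematics(position, orientation): joint angles nearest the present ones, or None.
- manip.sense(): the state.
- optics.capture(name): name is "scene" or "top" or "wrist"; returns the picture (384x512x3 uint8, blue, green, red); there is no depth.
- optics.camera_info(name): a dict with "fovy" (degrees; the focal length in pixels is half the picture's height over the tangent of half this angle, whatever the lens; pixels are square), "cx", "cy" (the principal point, pixels), "distortion" ([k1, k2, p1, p2, k3] as OpenCV has them; the pictures are not rectified), "view" (4x4, takes a point from world to camera coordinates); the wrist camera has in their place "hand_eye" (4x4, takes a point from camera to tool coordinates, whose origin is the TCP and whose axes are the flange's). Camera axes: x right, y down, z forward; pixel columns grow to the right and rows downward; lengths in m; the calibration is good to about 2 mm. A picture is of the moment at which its call begins: read the wrist's pose just before it. camera_info takes no time and is no camera call.
A pose or a line that the arm cannot do raises manip.PlanningError and nothing moves.
- manip.finish_job(): hands the job in; it is judged then, once.
The state is a dict: "clock": time; "q": joint angles; "dq": joint speeds; "joint_efforts": joint torques, N m; "position": TCP position; "tcp_rot": TCP orientation; "ft_force": force on the tool from outside, world axes, zero at the start; "ft_torque": the same for the moment, N m; "grip_width": finger opening in m; "grasp_force": force on a finger pad.
Only numpy, scipy, OpenCV 4.12 (cv2) and the standard library are available. Lean on these libraries where they do the work, as an engineer would, in place of code of your own. Each camera call takes 0.05 s, during which the arm holds its last target. There are 200 camera calls.

## Task

Close up the row of jars in the counter rack: squeeze the fence's release lever towards its black grip post, slide the fence gently up against the jars until the row stands together against the wooden stop block, then let go and nudge the fence back by feel until it clicks into the closest notch that the jars allow. Never press hard on the glass jars, keep them upright, and leave the other things on the counter where they are.

Things in the scene. Friction and masses are not known exactly. Their poses are not given: they have to be found in the camera images.
- rack: fixed wooden counter rack, base 170 x 400 x 12 mm, origin on the counter. Jar lane along y at rack x = +85 mm, floor 12 mm up. The fence slides to +y, towards jars and stop block; rack x points from grip to lane. From 65 to 77 mm beyond the parking notch starts a strip of notches 20 mm apart (the tooth must be within about 1 mm of one to drop in); its exact setting is unknown: find notches by feel.
- carriage: sliding frame (steel, with black grip post, release lever and aluminium fence plate); axes parallel to the rack's; origin at counter height under the middle of the grip. It slides along rack y only (172 mm of travel, about 1.5 N of friction) and starts locked in a parking notch at the -y end. Apart from the grip it is no higher than 80 mm above the counter.
- grip (a point): middle of the grip, 120 mm above the counter. Fixed black post (12 mm thick, outer face 26 mm to rack -x) and steel lever (8 mm thick, outer face 26 mm to rack +x), both 30 mm wide along y, tops 140 mm above the counter: 52 mm over both at rest, about 35 mm fully squeezed (only the lever moves). Jar lids are at 92 mm, so stay with the fingertips above 95 mm.
- lever_pad (a point): outer face of the lever's squeeze pad, at grip height; it moves with the lever, 65 mm above the lever's pivot.
- lever (a joint): lever angle: 0 = at rest, tooth fully in a notch; squeezed at most 0.26 rad; above 0.19 the tooth is clear; about 0.15 to 0.18 = tooth resting on the land between two notches, not locked. Spring 5 N at the pad at rest, 9 N squeezed. With the tooth on a land and the lever let go, the carriage can be nudged along with 4 to 6 N until the tooth drops in and stops it.
- fence_face (a point): centre of the aluminium fence plate's face towards the jars (plate 50 x 60 mm, at +85 mm in x and +22 mm in y from the carriage origin), 50 mm above the counter.
- stop_face (a point): centre line of the stop block's face towards the jars, 50 mm above the counter. Wooden block 50 x 40 x 55 mm, fixed in the lane; axes parallel to the rack's. The three jars together take 150 mm between this face and the fence.
- jar_a: amber glass jar with white lid, 50 mm diameter, 80 mm high, about 0.15 kg, the one nearest the stop block; origin at the centre of its underside.
- jar_b: like jar_a, the middle one of the row.
- jar_c: like jar_a, the one nearest the fence.
- mortar: brass bowl, 84 mm across, 60 mm high, on the counter; bystander. Origin under its centre.
- tin: bare metal tin, 60 mm diameter, 75 mm high, on the counter; bystander. Origin under its centre.
- spare: green glass jar with dark lid, 56 mm diameter, 100 mm high, on the counter beyond the rack; bystander. Origin under its centre.

How it is judged:
By the outcome, as a careful person would: the job done as asked, in the order asked, and still so for the second after the job is handed in, with the robot touching nothing.
It also fails if it takes over 51 s, if anything falls off the work surface, if the arm or the gripper's body presses on something with over 40 N, if the wrist force passes 120 N, or if a joint passes its speed limit or range.

## Working session

There is one attempt and no reset: what is moved stays moved. The work goes in short steps, each a Python script; the robot and the scene stay as the last script left them, time stands still between calls to the robot, and variables do not carry over. Pictures are saved under pics/ and viewed, at most 10 in all, crops included, and the job is handed in when it is done.

```bash
mkdir -p pics; ls
python3 - <<'E'
from station import manip, optics
import cv2,numpy as np
for n in("scene","top","wrist"):
    cv2.imwrite(f"pics/{n}0.png",optics.capture(n)); print(n,optics.camera_info(n))
s=manip.sense();print(s)
E
```

```text
pics
scene {'fovy': 56.23997215576355, 'cx': 257.31916904930586, 'cy': 186.07083893193348, 'distortion': array([-0.00345413,  0.        ,  0.        ,  0.        ,  0.        ]), 'view': array([[-0.65356489,  0.75664533, -0.01846015,  0.28045365],
       [ 0.53210125,  0.4419925 , -0.72215711, -0.29982711],
       [-0.53825755, -0.4817992 , -0.69148271,  1.2096397 ],
       [ 0.        ,  0.        ,  0.        ,  1.        ]])}
top {'fovy': 53.310433183430376, 'cx': 248.37987454247207, 'cy': 189.9135805580448, 'distortion': array([-0.07112768,  0.        ,  0.        ,  0.        ,  0.        ]), 'view': array([[ 0.01078248, -0.99994122, -0.00113582,  0.12197594],
       [-0.97545184, -0.01026854, -0.21997334,  0.58824448],
       [ 0.21994874,  0.00347979, -0.97550522,  0.79892667],
       [ 0.        ,  0.        ,  0.        ,  1.        ]])}
wrist {'fovy': 67.31210476935755, 'cx': 254.65481829791008, 'cy': 195.27487072897173, 'distortion': array([-0.04450876,  0.        ,  0.        ,  0.        ,  0.        ]), 'hand_eye': array([[ 1.90914640e-04, -9.61110516e-01, -2.76163974e-
[... 308 characters left out ...]
array([-1.54029617e+00,  3.81033481e-01,  1.29798303e+00, -1.34362262e-05,
        1.46360600e+00, -2.15263210e-01]), 'dq': array([-1.56679741e-03, -3.64673009e-03, -1.82692226e-03, -6.06180853e-04,
       -6.28160864e-05,  1.73592876e-03]), 'joint_efforts': array([ 2.77541076e-03, -4.38075864e+01, -2.24617124e+01,  7.13738264e-02,
        3.43064696e-02, -9.11949360e-05]), 'position': array([ 0.13382153, -0.53327739,  0.24631872]), 'tcp_rot': array([ 9.92459321e-01,  1.22573367e-01,  4.08518478e-05, -5.13352212e-04]), 'ft_force': array([-0.29802199, -0.0786494 , -0.4221532 ]), 'ft_torque': array([-0.00265569, -0.04308072, -0.00942865]), 'grasp_force': 0.0, 'grip_width': 0.08799923933422857}
```

View pics/scene0.png

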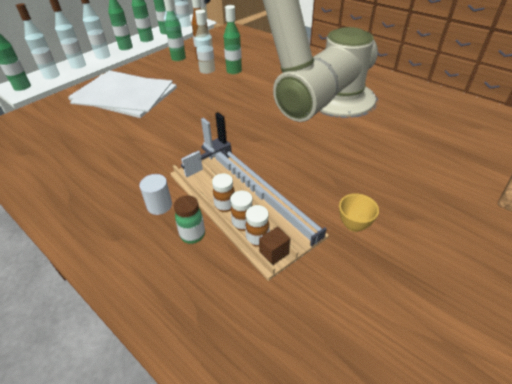

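View pics/top0.png

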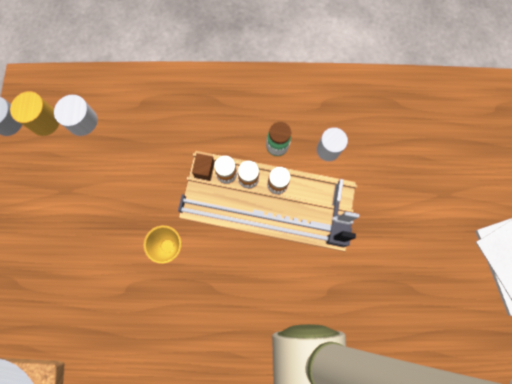

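The scene view shows the post and lever near (213,130) and the stop block at (275,246). In the top view, the grip is near (342,226), the stop block at (203,167), and the jars at (225,168), (248,173) and (279,180). I'll enlarge both.

Run:
```python
import cv2
a=cv2.imread("pics/top0.png")[145:255,170:370]; cv2.imwrite("pics/topc.png",cv2.resize(a,None,fx=4,fy=4,interpolation=cv2.INTER_CUBIC))
a=cv2.imread("pics/scene0.png")[105:280,160:340]; cv2.imwrite("pics/scenec.png",cv2.resize(a,None,fx=3.4,fy=3.4,interpolation=cv2.INTER_CUBIC))
```

```text
(no output)
```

View pics/topc.png

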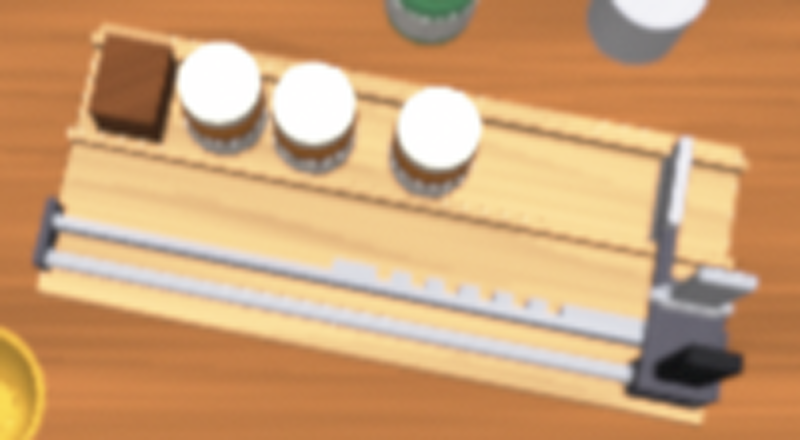

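View pics/scenec.png

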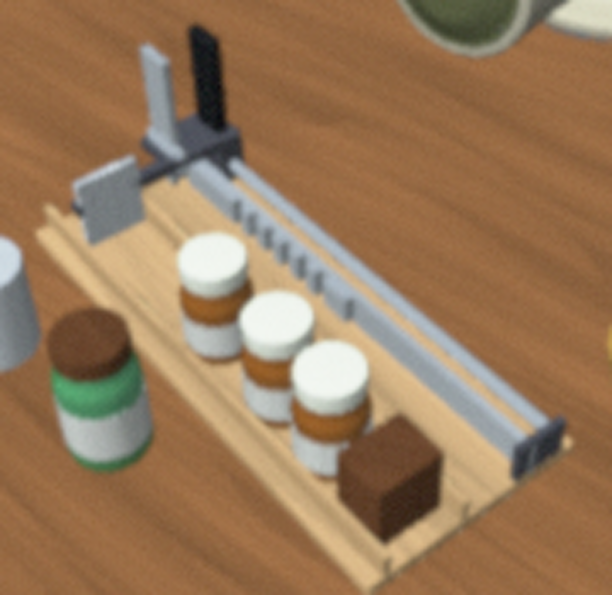

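```bash
cat > h.py <<'E'
import numpy as np, cv2
from station import manip, optics
from scipy.spatial.transform import Rotation as R
def cam(n, state=None):
    i=optics.camera_info(n); f=192/np.tan(np.radians(i["fovy"]/2))
    K=np.array([[f,0,i["cx"]],[0,f,i["cy"]],[0,0,1]])
    if n=="wrist":
        T=np.eye(4); T[:3,:3]=R.from_quat(state["tcp_rot"]).as_matrix(); T[:3,3]=state["position"]
        V=np.linalg.inv(T@i["hand_eye"])
    else: V=i["view"]
    return K,np.array(i["distortion"]),V
def tri(obs):  # [(cam, pixel)...] -> point, worst reprojection residual (px)
    A=[]
    for (K,d,V),p in obs:
        u,v=cv2.undistortPoints(np.array([[p]],float),K,d)[0,0]
        A+=[u*V[2]-V[0],v*V[2]-V[1]]
    X=np.linalg.svd(np.array(A))[2][-1]; X=X[:3]/X[3]
    return X,max(np.linalg.norm(proj(c,X)-p) for c,p in obs)
def proj(c,X):
    K,d,V=c
    return cv2.projectPoints(np.atleast_2d(X).astype(float),cv2.Rodrigues(V[:3,:3])[0],V[:3,3],K,d)[0][:,0].squeeze()
def on_z(c,p,z):
    K,d,V=c; u,v=cv2.undistortPoints(np.array([[p]],float),K,d)[0,0]
    r=V[:3,:3].T@[u,v,1]; o=-V[:3,:3].T@V[:3,3]; return o+r*(z-o[2])/r[2]
E
python3 - <<'E'
from h import *
t,s=cam("top"),cam("scene")
T=lambda u,v:np.array([170+(u+.5)/4-.5,145+(v+.5)/4-.5]); S=lambda u,v:np.array([160+(u+.5)/3.4-.5,105+(v+.5)/3.4-.5])
P={"post":((718,361),(204,33)),"lever":((733,283),(150,48)),"blk1":((108,38),(385,497)),"blk2":((173,45),(340,465)),"blk3":((160,128),(398,415)),
"blk4":((92,115),(441,462)),"ja":((222,82),(331,362)),"jb":((315,95),(277,312)),"jc":((440,120),(214,252)),
"fenceTopInner":((683,140),(78,190)),"fenceTopOuter":((677,225),(138,160)),"spare":((440,-40),(90,335)),"rackcornB":((36,290),(570,440))}
for k,(a,b) in P.items(): 
    X,r=tri([(t,T(*a)),(s,S(*b))]); print(k,X.round(4),round(r,1))
E
```

```text
post [ 0.4795 -0.0769  0.138 ] 0.0
lever [ 0.5204 -0.0872  0.141 ] 1.0
blk1 [0.6716 0.2498 0.0616] 0.2
blk2 [0.6687 0.2129 0.0571] 0.6
blk3 [0.6187 0.2175 0.0594] 0.1
blk4 [0.6274 0.2572 0.0555] 0.3
ja [0.6361 0.1803 0.0948] 0.0
jb [0.628  0.1292 0.0972] 0.3
jc [0.6142 0.0608 0.0969] 0.5
fenceTopInner [ 0.6115 -0.0798  0.0721] 0.0
fenceTopOuter [ 0.5614 -0.0733  0.0723] 0.6
spare [0.7111 0.0569 0.0944] 1.3
rackcornB [0.5321 0.2915 0.0118] 1.0
```

```bash
cat >> h.py <<'E'
YAW=np.radians(-10.5)
def set_yaw(y):
    global YAW; YAW=y
def frame(): return np.array([np.cos(YAW),np.sin(YAW),0]),np.array([-np.sin(YAW),np.cos(YAW),0])
def quat():
    x,y=frame(); return R.from_matrix(np.array([y,x,[0,0,-1]]).T).as_quat()
E
python3 - <<'E'
from h import *
import pickle
rx,ry=frame(); g=np.array([.5,-.082,0]); sts=[]; ims=[]
for k,(dx,dy,z) in enumerate([(0,-.03,.25),(0,.07,.22)]):
    manip.move_to(g+rx*dx+ry*dy+[0,0,z],quat()); s=manip.sense(); im=optics.capture("wrist"); sts.append(s); ims.append(im)
    cv2.imwrite(f"pics/w{k}.png",im); print(s["clock"],s["q"].round(2),s["position"],s["ft_force"])
pickle.dump(sts,open("sts.pkl","wb"))
cv2.imwrite("pics/ww.png",np.vstack([cv2.resize(i[:, :],None,fx=1.0,fy=1.0) for i in ims])[:600] if 0 else np.hstack([i[:,60:460] for i in ims]))
E
```

```text
2.15 [-0.46  0.3   1.41 -0.    1.43 -0.27] [ 0.49443479 -0.11223862  0.24992933] [0.38369203 0.49713348 0.61966946]
2.7 [-0.26  0.34  1.45 -0.    1.36 -0.07] [ 0.51283758 -0.01311439  0.21990984] [ 0.79006568 -0.49633616  0.75691275]
```

View pics/ww.png

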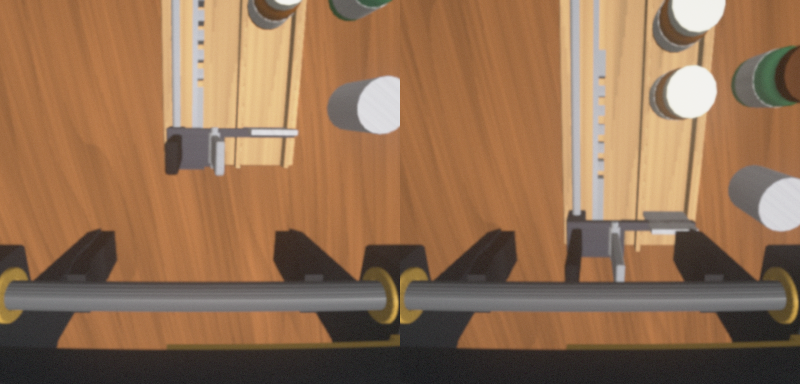

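The first wrist view (columns offset by 60) shows the post at about (172,155), the lever at (218,155) and the fence at (275,132). The second shows the post at (573,250) and the lever at (617,255). I'll zoom in on these to pick corners.

Run:
```python
import cv2,numpy as np
a=cv2.imread("pics/w0.png")[110:185,215:365];b=cv2.imread("pics/w1.png")[200:290,215:365]
z=lambda i:cv2.resize(i,None,fx=5,fy=3.5,interpolation=cv2.INTER_CUBIC)
cv2.imwrite("pics/wz.png",np.vstack([z(a),z(b)]))
```

```text
(no output)
```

View pics/wz.png

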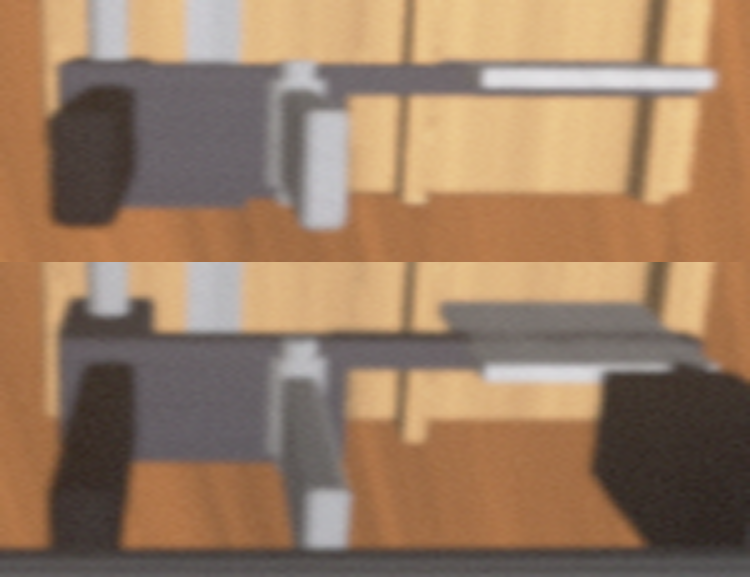

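Run:
```python
from h import *
import pickle
st=pickle.load(open("sts.pkl","rb")); c0,c1=cam("wrist",st[0]),cam("wrist",st[1])
A=lambda u,v:np.array([215+(u+.5)/5-.5,110+(v+.5)/3.5-.5]); B=lambda u,v:np.array([215+(u+.5)/5-.5,200+(v-262+.5)/3.5-.5])
rx,ry=frame(); t=cam("top"); sc=cam("scene")
for k,(a,b) in {"levL":((303,108),(304,488)),"levR":((348,108),(349,488)),"postL":((50,113),(50,490)),"fenL":((481,69),(484,363)),"fenR":((716,69),(720,363))}.items():
    X,r=tri([(c0,A(*a)),(c1,B(*b))]); print(k,X.round(4),round(r,2),"rack xy",(X@rx).round(4),(X@ry).round(4))
# yaw from rail edges: base-side lines in w1, at fixed z
for n,p,q in(("lane groove w0",(412,10),(402,185)),):
    print(n,[on_z(c0,A(*w),.012) for w in(p,q)])
X=[on_z(c1,p,z) for p,z in(((170+60,5),.03),((172+60,200),.03))]
d=X[0]-X[1]; print("yaw rail",np.degrees(np.arctan2(-d[0],d[1])))
# jars/stop with z fixed from top view
T=lambda u,v:np.array([170+(u+.5)/4-.5,145+(v+.5)/4-.5])
S=lambda u,v:np.array([160+(u+.5)/3.4-.5,105+(v+.5)/3.4-.5])
for k,p in{"ja":(221,84),"jb":(315,100),"jc":(439,127)}.items():
    Y=on_z(t,T(*p),.092); print(k,Y.round(4),(Y@rx).round(4),(Y@ry).round(4))
for k,p in{"b1":(173,45),"b2":(160,128)}.items():
    for z in (.055,.067): Y=on_z(t,T(*p),z); print(k,z,Y.round(4),(Y@rx).round(4),(Y@ry).round(4))
for k,p in{"b1":(340,465),"b2":(398,415)}.items():
    for z in (.055,.067): Y=on_z(sc,S(*p),z); print("S",k,z,Y.round(4),(Y@rx).round(4),(Y@ry).round(4))
```

```text
levL [ 0.5195 -0.0676  0.1394] 0.08 rack xy 0.5232 0.0282
levR [ 0.5271 -0.069   0.1394] 0.07 rack xy 0.5308 0.0282
postL [ 0.4767 -0.061   0.1382] 0.06 rack xy 0.4799 0.0269
fenL [ 0.5622 -0.0696  0.075 ] 0.17 rack xy 0.5655 0.034
fenR [ 0.6115 -0.0785  0.0759] 0.15 rack xy 0.6156 0.0343
lane groove w0 [array([ 0.55889943, -0.05137228,  0.012     ]), array([ 0.54703158, -0.11378481,  0.012     ])]
yaw rail -11.001662732385702
ja [0.6357 0.181  0.092 ] 0.5921 0.2938
jb [0.627  0.1287 0.092 ] 0.5931 0.2408
jc [0.6123 0.06   0.092 ] 0.5911 0.1706
b1 0.055 [0.67   0.2122 0.055 ] 0.6201 0.3307
b1 0.067 [0.6662 0.211  0.067 ] 0.6166 0.3288
b2 0.055 [0.6198 0.2181 0.055 ] 0.5697 0.3274
b2 0.067 [0.6167 0.2168 0.067 ] 0.5668 0.3255
S b1 0.055 [0.6669 0.2128 0.055 ] 0.617 0.3308
S b1 0.067 [0.6738 0.2189 0.067 ] 0.6226 0.3381
S b2 0.055 [0.6159 0.2152 0.055 ] 0.5664 0.3238
S b2 0.067 [0.6239 0.2213 0.067 ] 0.5731 0.3312
```

```bash
cat >> h.py <<'E'
_x,_y=frame(); G=.5054*_x+.0125*_y      # grip, parked
set_yaw(np.radians(-10.7))
def P(x,y,z=.111): rx,ry=frame(); return G+rx*x+ry*y+[0,0,z]
def st(tag=""):
    s=manip.sense(); rx,ry=frame(); d=s["position"]-G
    print(tag,"t%.2f"%s["clock"],"rack xy mm",(1e3*(d@rx)).round(2),(1e3*(d@ry)).round(2),"z",s["position"][2].round(4),"F rack",(s["ft_force"]@rx).round(2),(s["ft_force"]@ry).round(2),s["ft_force"][2].round(2),"grip",(1e3*s["grip_width"]).round(1),s["grasp_force"].round(1)); return s
E
python3 - <<'E'
from h import *
manip.move_to(P(-.0085,0,.2),quat()); st("above")
print(manip.movel(P(-.0085,0),.1,force_limit=15)); st("down")
manip.command_gripper(.045); st("45")
manip.command_gripper(.034); st("34")
E
```

```text
Traceback (most recent call last):
  File "h.py", line 36, in st
    print(tag,"t%.2f"%s["clock"],"rack xy mm",(1e3*(d@rx)).round(2),(1e3*(d@ry)).round(2),"z",s["position"][2].round(4),"F rack",(s["ft_force"]@rx).round(2),(s["ft_force"]@ry).round(2),s["ft_force"][2].round(2),"grip",(1e3*s["grip_width"]).round(1),s["grasp_force"].round(1)); return s
                                                                                                                                                                                                                          ^^^^^^^^^^^^^^^^^^^^^^^^^^^
AttributeError: 'float' object has no attribute 'round'
```

```bash
sed -i 's/(1e3\*s\["grip_width"\]).round(1),s\["grasp_force"\].round(1)/"%.1f %.1f"%(1e3*s["grip_width"],s["grasp_force"])/' h.py
python3 - <<'E'
from h import *
st("above")
print(manip.movel(P(-.0085,0),.1,force_limit=15)); st("down")
manip.command_gripper(.045); st("45")
manip.command_gripper(.034); st("34")
manip.sleep(.3);st()
E
```

```text
above t3.14 rack xy mm -8.35 -1.82 z 0.2002 F rack 0.13 1.06 0.27 grip 88.3 0.0
False
down t4.18 rack xy mm -8.17 0.07 z 0.1115 F rack -0.07 0.06 -0.24 grip 88.3 0.0
45 t4.95 rack xy mm -5.97 -0.18 z 0.1114 F rack 11.99 0.85 -6.65 grip 45.4 5.1
34 t5.23 rack xy mm -6.3 -0.26 z 0.1114 F rack 8.92 1.33 -4.46 grip 38.1 28.3
 t5.53 rack xy mm -6.3 -0.24 z 0.1114 F rack 10.09 1.36 -4.85 grip 37.7 28.3
```

Run:
```python
from h import *
manip.movel(P(-.0063,0),.02); st("relax")
print(manip.movel(P(-.0063,.03),.05,force_limit=8)); st("free?")
print(manip.movel(P(-.0063,.10),.06,force_limit=8)); st("100")
```

```text
relax t5.79 rack xy mm -6.15 -0.17 z 0.1113 F rack -0.57 -1.71 2.99 grip 38.1 29.4
False
free? t6.54 rack xy mm -6.04 30.92 z 0.1113 F rack 1.11 1.4 6.28 grip 38.0 29.4
False
100 t7.86 rack xy mm -5.83 100.83 z 0.1113 F rack 1.84 1.61 4.66 grip 37.9 29.3
```

Run:
```python
from h import *
print(manip.movel(P(-.0061,.134),.025,force_limit=5)); st("134")
manip.sleep(.3); s=st("rest")
y=.134; ry=frame()[1]
for k in range(24):
    y+=.001; h=manip.movel(P(-.0061,y),.008,force_limit=4); s=st(str(h))
    if h or s["ft_force"]@ry < -5: break
cv2.imwrite("pics/t2.png",cv2.resize(optics.capture("top")[145:255,170:370],None,fx=4,fy=4,interpolation=cv2.INTER_CUBIC))
```

```text
True
134 t9.01 rack xy mm -5.7 131.76 z 0.1113 F rack -0.77 1.38 2.96 grip 38.2 29.3
rest t9.31 rack xy mm -5.69 131.19 z 0.1113 F rack -1.79 2.77 3.57 grip 38.0 29.3
True t9.62 rack xy mm -5.7 131.93 z 0.1113 F rack 0.36 -1.12 4.43 grip 37.9 29.2
```

View pics/t2.png

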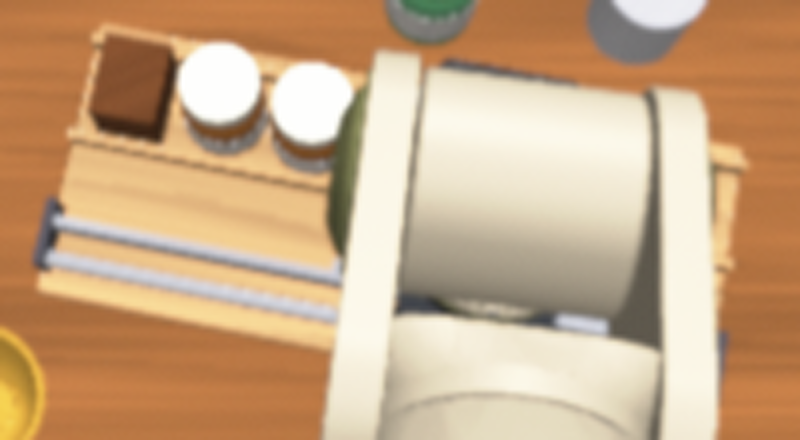

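The top view shows jars a and b upright at (220,85) and (313,100). The arm hides jar c and the fence. The stops so far look like force noise, so I'll average the force from here.

```bash
cat >> h.py <<'E'
def avgF(n=10,dt=.02):
    a=[]
    for _ in range(n): manip.sleep(dt); a.append(manip.sense()["ft_force"])
    rx,ry=frame(); m=np.mean(a,0); return np.array([m@rx,m@ry,m[2]])
E
python3 - <<'E'
from h import *
print(avgF()); y=.1325
while y<.152:
    y+=.002 if y<.1385 else .0007
    h=manip.movel(P(-.0059,y),.015,force_limit=7); F=avgF(8); s=manip.sense()
    print("%.1f"%(1e3*y),h,"y %.2f"%(1e3*((s["position"]-G)@frame()[1])),F.round(2),"t%.2f"%s["clock"])
    if F[1]<-4 : break
E
```

```text
[ 0.83341674 -0.24654187  3.73779436]
134.5 False y 134.16 [-0.42 -2.56  6.18] t10.28
136.5 False y 136.00 [-0.3  -4.06  6.39] t10.70
```

Run:
```python
from h import *
y=.1365
while y<.152:
    y+=.001
    h=manip.movel(P(-.0059,y),.015,force_limit=7); F=avgF(6); s=manip.sense()
    print("%.1f"%(1e3*y),h,"y %.2f"%(1e3*((s["position"]-G)@frame()[1])),F.round(2),"t%.2f"%s["clock"])
    if F[1]<-6 : break
```

```text
137.5 False y 136.87 [-0.25 -4.71  6.45] t11.05
138.5 False y 137.82 [-0.49 -5.25  6.11] t11.40
139.5 False y 138.80 [-0.04 -5.1   6.14] t11.75
140.5 False y 139.81 [ 0.03 -4.97  6.41] t12.10
141.5 False y 140.82 [-0.17 -5.37  6.41] t12.45
142.5 False y 141.80 [-0.34 -5.2   6.76] t12.80
143.5 False y 142.80 [-0.19 -4.77  6.21] t13.15
144.5 False y 143.80 [-0.2  -5.34  6.67] t13.50
145.5 False y 144.57 [ 0.   -6.72  6.76] t13.85
```

Run:
```python
from h import *
y=.1455
for _ in range(2):
    y+=.0004
    h=manip.movel(P(-.0059,y),.015,force_limit=5); F=avgF(6); s=manip.sense()
    print("%.1f"%(1e3*y),h,"y %.2f"%(1e3*((s["position"]-G)@frame()[1])),F.round(2),"t%.2f"%s["clock"])
    if F[1]<-8: break
cv2.imwrite("pics/w3.png",optics.capture("wrist")); cv2.imwrite("pics/s3.png",cv2.resize(optics.capture("scene")[105:280,160:340],None,fx=3.4,fy=3.4,interpolation=cv2.INTER_CUBIC))
```

```text
145.9 False y 144.62 [-0.38 -8.84  6.55] t14.20
```

View pics/s3.png

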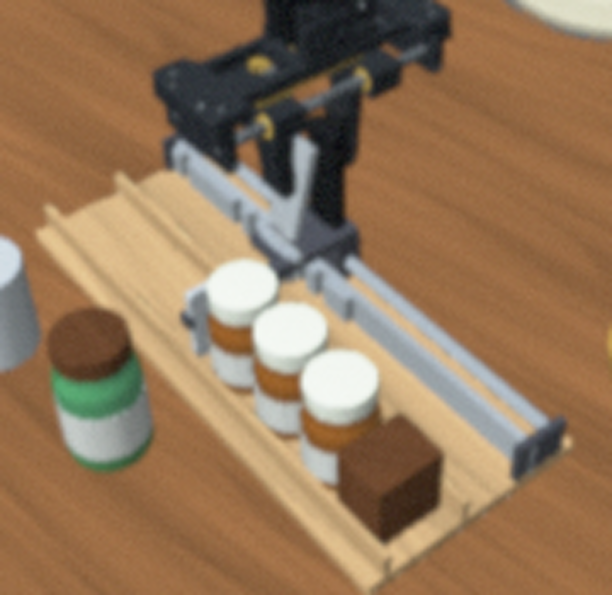

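The scene view shows all three jars standing upright and touching each other and the block (lids at (243,290), (290,337) and (340,382)), with the fence behind them. I'll relax the push, let go and move the fingers to the +y side.

Run:
```python
from h import *
manip.movel(P(-.006,.1448),.01); print(avgF(5))
manip.command_gripper(.088); st("open")
print(manip.movel(P(-.006,.2),.15,force_limit=10)); st("clear")
manip.command_gripper(.0); st("closed")
print(manip.movel(P(-.021,.2),.08)); st()
print(manip.movel(P(-.021,.174),.08)); manip.sleep(.3); F0=avgF(5); st("near"); print(F0)
y=.174
while y>.164:
    y-=.001; manip.movel(P(-.021,y),.02); F=avgF(4)-F0; print("%.1f"%(1e3*y),F.round(2))
    if F[1]>2: break
st("contact")
```

```text
[ 0.10994696 -3.6793731   5.88858169]
open t15.50 rack xy mm -6.05 144.8 z 0.111 F rack -0.21 -0.03 0.15 grip 88.0 0.0
False
clear t16.02 rack xy mm -6.14 199.84 z 0.1109 F rack -0.2 0.53 0.1 grip 87.9 0.0
closed t17.32 rack xy mm -6.02 200.02 z 0.111 F rack -0.45 -0.36 -0.51 grip 0.3 0.0
False
 t17.65 rack xy mm -21.05 200.06 z 0.1112 F rack -0.07 -0.07 0.14 grip 0.6 0.0
False
near t18.51 rack xy mm -21.06 174.19 z 0.111 F rack -0.35 0.23 -0.16 grip 0.5 0.0
[-0.34380396 -0.07584497 -0.27322315]
173.0 [0.22 0.17 0.18]
172.0 [0.21 0.49 0.28]
171.0 [0.02 0.42 0.16]
170.0 [0.37 1.08 0.49]
169.0 [-0.07  1.41  0.5 ]
168.0 [ 0.45  1.68 -0.22]
167.0 [0.61 0.77 0.21]
166.0 [0.13 1.62 0.55]
165.0 [0.18 1.26 0.51]
164.0 [0.09 1.19 0.19]
contact t21.68 rack xy mm -21.0 163.93 z 0.111 F rack -0.49 0.87 -0.46 grip 0.6 0.6
```

Run:
```python
from h import *
y=.164
while y>.144:
    y-=.001; manip.movel(P(-.021,y),.012); F=avgF(3); s=manip.sense(); print("%.1f"%(1e3*y),"%.2f"%(1e3*((s["position"]-G)@frame()[1])),F.round(2),"t%.2f"%s["clock"])
    if F[1]>7: break
im=optics.capture("scene"); cv2.imwrite("pics/s4.png",cv2.resize(im[105:280,160:340],None,fx=3.4,fy=3.4,interpolation=cv2.INTER_CUBIC))
```

```text
163.0 162.88 [-0.38  1.04  0.2 ] t21.98
162.0 161.89 [-0.13  1.46 -0.06] t22.27
161.0 160.91 [0.32 1.37 0.26] t22.57
160.0 159.88 [0.2  1.   0.04] t22.88
159.0 158.83 [ 0.24 -0.48  0.13] t23.18
158.0 157.95 [-0.06  0.48 -0.18] t23.48
157.0 157.02 [0.22 1.21 0.19] t23.77
156.0 156.17 [ 0.25  3.57 -0.5 ] t24.07
155.0 155.03 [ 3.1   4.05 -0.55] t24.38
154.0 154.78 [ 3.49  8.92 -1.06] t24.68
```

View pics/s4.png

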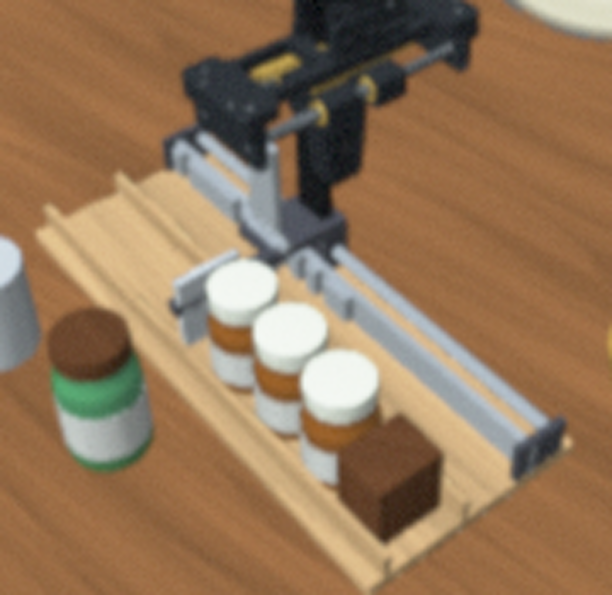

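The lever now stands upright at (265,150), the fence has backed off a little and the jars haven't moved. I'll retreat and check from above with the wrist camera.

Run:
```python
from h import *
manip.movel(P(-.021,.175),.06); manip.movel(P(-.021,.175,.22),.15); st("up")
manip.move_to(P(0,.10,.25),quat()); manip.sleep(.3); s=st()
im=optics.capture("wrist"); c=cam("wrist",s)
for n,p in{"post-L+y":(-.026,.015,.14),"lev R+y rest":(.026,.015,.14),"levR land":(.026-.165*.08,.015,.14),"fence+y L":(.06,.022,.08-.004)}.items():
    for t in (.1304,): print(n,proj(c,P(p[0],p[1]+t,p[2])).round(1))
cv2.imwrite("pics/w5.png",cv2.resize(im[20:220,150:410],None,fx=3,fy=3,interpolation=cv2.INTER_CUBIC))
```

```text
up t26.10 rack xy mm -21.38 174.82 z 0.2192 F rack 0.17 1.16 -0.86 grip 0.1 0.0
 t26.82 rack xy mm -0.36 100.8 z 0.2496 F rack -0.01 0.01 0.2 grip 0.1 0.0
post-L+y [226.  145.1]
lev R+y rest [287.  145.2]
levR land [271.5 145.2]
fence+y L [312.7 132.2]
```

View pics/w5.png

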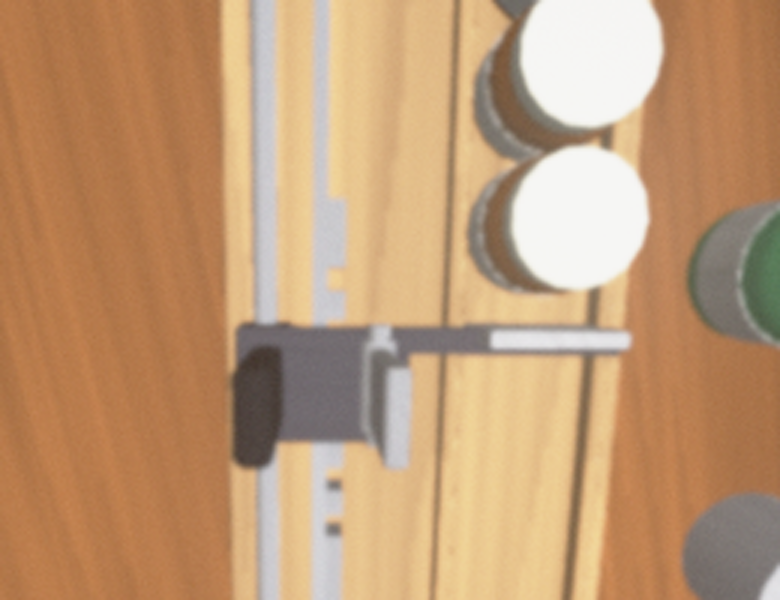

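The wrist view shows the lever's outer edge at about 287 px, the same as its predicted rest position, so the tooth is fully in. The fence moved back about 12–14 mm. That is less than the 20 mm pitch, so this is the closest notch. The jars are upright and together.

```bash
python3 -c "
from station import manip
print(manip.finish_job())"
```

```text
the job is handed in; nothing more can be done
None
```

The three jars stand upright and together against the stop block, and the fence is locked in the closest notch they allow, about 12–14 mm back from contact; I handed the job in at about 27 s.

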